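Shift the gated selector on the transmission bench

ROBOT

A 6-joint arm with a two-finger parallel gripper is mounted at the origin on the work surface. World frame = base frame: x ahead of the robot, y to its left, z up, the work surface at z = 0. Lengths are in m, angles in rad, forces in N, time in s.
With the tool pointing down it reaches from about 0.325 to 0.775 m from the base axis. Payload 5.5 kg.
Tool frame: the origin (TCP) lies at the very end of the fingers, on their centre line; the grasp point (between the pads) lies 19 mm behind it; y points along the fingers, z is the direction in which the jaws open and shut, and the axes are right-handed (so a half turn about y gives the same grasp; the last joint's range is limited). The gripper opens to 85 mm and grips with 20 to 120 N. Pads are 22 mm wide; open, the fingers measure 114 mm over their backs; the gripper's body (76 mm by 85 mm) begins 54 mm behind the grasp point. The pads swing forward as they close: fully open they stand 13 mm farther back than shut.
Start: joints at [1.048, 0.091, 1.231, -0, 1.82, -0.057], TCP at [0.269, 0.536, 0.231] pointing down, gripper open.
Joint ranges: [-2.87, 2.87], [-0.86, 2.18], [0.17, 2.46], [-1.51, 4.65], [0.06, 2.69], [-2.65, 2.65]. Speed limits (rad/s): [2.57, 2.57, 3.01, 3.14, 3.14, 3.14].

INTERFACE

Orientations are given as a unit quaternion [w, x, y, z].
In Python, from plant import robot gives the robot as it stands.
- The arm moves only by the tool send_rows, never from a script. Its argument "rows" is a list of rows, each an object with "delta_pos": the shift along the tool's x, y, z in m, a list of three; "delta_rot": the turn, a rotation vector about the tool's x, y, z in rad, a list of three; "claw": the gripper command: -1 is fully open, 1 is shut, values between are in proportion. A call has 1 to 10 rows; each row is the pose to reach, as a shift and turn from the pose measured when the call began, along the tool's axes at that moment; what a row does not reach only later rows make up. A row lasts 1/12 s, in which the tool goes at most 41.7 mm and 7.16 degrees, less where a joint would pass 70% of its speed; a pose out of reach is approached as far as the arm can. A call with a gripper value outside its range is refused whole. The fingers move at their own pace and stop on an object; "force" is the grip in N (left out, the last holds). Time passes only in rows, so rows that repeat a pose let the fingers close. It gives the time, the measured TCP pose, the force and the opening at its end, in the units of the state.
- robot.state(): the state, without advancing time (a new reading comes with each control period).
- robot.capture(name): name is "scene" or "top" or "wrist"; returns the picture (400x640x3 uint8, blue, green, red); there is no depth.
- robot.calibration(name): a dict with "K" (3x3 intrinsics, pixels), "distortion" ([k1, k2, p1, p2, k3] as OpenCV has them; the pictures are not rectified), "R" (3x3) and "t" (3): a world point X has camera coordinates R X + t; the wrist camera has in their place "tool_from_camera" (4x4, takes a point from camera to tool coordinates, whose origin is the TCP and whose axes are the tool frame's). Camera axes: x right, y down, z forward; pixel columns grow to the right and rows downward; lengths in m; the calibration is good to about 2 mm. A picture is of the moment at which its call begins: read the wrist's pose just before it. calibration takes no time and is no camera call.
- robot.hand_in(): hands the job in, once; it reports no verdict.
The state is a dict: "clock": time; "joints": joint angles; "qd": joint speeds; "tau": joint torques, N m; "position": TCP position; "eef_rot": TCP orientation; "ft_force": force on the tool from outside, world axes, zero at the start; "moment": the same for the moment, N m; "gripper_width": finger opening in m.
Only numpy, scipy, OpenCV 4.12 (cv2) and the standard library are available. Lean on these libraries where they do the work, as an engineer would, in place of code of your own. Each camera call takes 0.05 s, during which the arm holds its last target. There are 200 camera calls.

TASK

On the transmission bench, take the gear selector with the red knob out of its park slot (yellow mark) and guide the lever through the zigzag gate into the drive slot at the far end (green mark), right to the end of that slot, then let go. Leave the lever with the black knob as it is.

Things in the scene. Friction and masses are not known exactly. Their poses are not given: they have to be found in the camera images.
- red_selector: Blue gear selector, red knob, fixed. Origin: centre of underside, on the bench; z up, x from yellow (park) to green (drive) mark. Aluminium gate plate on top 140 (x) x 110 mm, top face 147 mm up. Slot 22 mm wide; its centre line at plate height in x, y mm: (-40,16) park end, (-16,16), (-16,-16), (16,-16), (16,16), (40,16) drive end. The lever has 6 mm play all round that line. Base plate 180 x 150 mm.
- red_selector_knob (a point): Centre of the red 40 mm ball knob on a 10 mm lever that starts somewhere in the park slot. The lever swings any way about a ball pivot 10 mm above the selector's origin; knob centre 200 mm from the pivot, slot (mid-plate) 134 mm above it, so the knob moves 1.4 to 1.5 times the slot offsets and drops up to 11 mm when leaning. About 1 N friction, no spring: stays where left.
- home (a point): Where the red knob's centre stands when the lever is on the slot's centre line at the drive end (green mark): x 57, y 23 mm in the selector's frame, 200 mm up; the end stop is about 8 mm further along x. Corners of the knob's way there from park, x, y mm in that frame: (-23,23), (-23,-23), (23,-23), (23,23).
- black_selector_knob (a point): Centre of the black 40 mm ball knob on the lever of an otherwise identical selector elsewhere on the bench; not to be moved.

How it is judged:
On the way:
1. the red lever passes through the middle leg of the gate (y of red_selector_knob in the frame of red_selector below -0.01 m and x of red_selector_knob in the frame of red_selector between -0.04 and 0.04 m), for 0.05 s.
At the end, for the whole second after the job is handed in: The red lever stands in the drive slot by the green mark and stays there after release: knob centre more than 43 mm along +x of the selector's frame (57 mm is home, about 65 mm the stop) and more than 8 mm to its +y side (the slot keeps it near 23 mm) (x of red_selector_knob in the frame of red_selector above 0.043 m and y of red_selector_knob in the frame of red_selector above 0.008 m); the robot touches nothing.
It fails at once if the black lever is moved (its knob by more than 15 mm) (distance of black_selector_knob from where it was at the start of the episode above 0.015 m).
It also fails if it takes over 40 s, if anything falls off the work surface, if the arm or the gripper's body presses on something with over 40 N, if the wrist force passes 120 N, or if a joint passes its speed limit or range.

## Working session

There is one attempt and no reset: what is moved stays moved. The work goes in short steps, Python scripts to look and compute and a tool call to move; the robot and the scene stay as the last step left them, time stands still between calls to the robot, and variables do not carry over. Pictures are saved under pics/ and viewed, about 8 in all and at most 12, crops included, and the job is handed in when it is done.

Besides the shell and the picture viewer there is one more tool, called after "Request:" as a command line: name --argument value ..., lists and objects as JSON in quotes. send_rows: Moves the arm, as the interface text tells. Its arguments: {"type":"object","properties":{"rows":{"type":"array"},"force":{"type":"number"}},"required":["rows"]}

```bash
ls; mkdir -p pics
python3 - <<'E'
from plant import robot
import cv2,numpy as np
s=robot.state();print(s)
a=robot.capture("scene");b=robot.capture("top")
cv2.imwrite("pics/scene0.png",a);cv2.imwrite("pics/top0.png",b)
for n in("scene","top","wrist"):print(n,robot.calibration(n))
E
```

```text
pics
{'clock': 0.0, 'joints': array([ 1.04829601e+00,  9.18700922e-02,  1.23189088e+00, -2.02184244e-06,
        1.81980486e+00, -5.67341281e-02]), 'qd': array([-6.92968227e-05,  4.61060128e-04,  6.74908074e-04,  6.84603995e-04,
       -1.38639716e-03,  5.15417689e-04]), 'tau': array([ 3.99567507e-03, -4.58720219e+01, -4.18035185e+01,  3.60498207e-04,
        1.11637669e-02,  7.17352151e-06]), 'position': array([0.26934242, 0.53582877, 0.23014133]), 'eef_rot': array([-0.68734934,  0.68868688, -0.16338741,  0.16299027]), 'ft_force': array([-0.43549971, -0.29162634, -0.34950177]), 'moment': array([-0.00379699,  0.04421706,  0.07175495]), 'gripper_width': 0.0856300395230675}
scene {'K': array([[378.86168227,   0.        , 313.88934372],
       [  0.        , 378.86168227, 199.33502363],
       [  0.        ,   0.        ,   1.        ]]), 'distortion': array([-0.00969173,  0.        ,  0.        ,  0.        ,  0.        ]), 'R': array([[-0.88752495, -0.46073907, -0.00435711],
       [-0.40753544,  0.78938025, -0.45912274],
       [ 0.21497519, -0.40570721, -0.88836216]]), 't': array([0
[... 405 characters left out ...]
44634, -0.03360147, -0.99619241]]), 't': array([-0.01691337,  0.55938511,  1.03287681])}
wrist {'K': array([[324.37538851,   0.        , 319.05211587],
       [  0.        , 324.37538851, 199.18979462],
       [  0.        ,   0.        ,   1.        ]]), 'distortion': array([0.00561266, 0.        , 0.        , 0.        , 0.        ]), 'tool_from_camera': array([[-8.34752018e-04,  9.57304490e-01,  2.89080294e-01,
        -7.39697747e-02],
       [ 1.31557626e-04, -2.89080287e-01,  9.57304847e-01,
        -1.43528428e-01],
       [ 9.99999643e-01,  8.37142870e-04,  1.15369647e-04,
         1.37743446e-04],
       [ 0.00000000e+00,  0.00000000e+00,  0.00000000e+00,
         1.00000000e+00]])}
```

View pics/scene0.png

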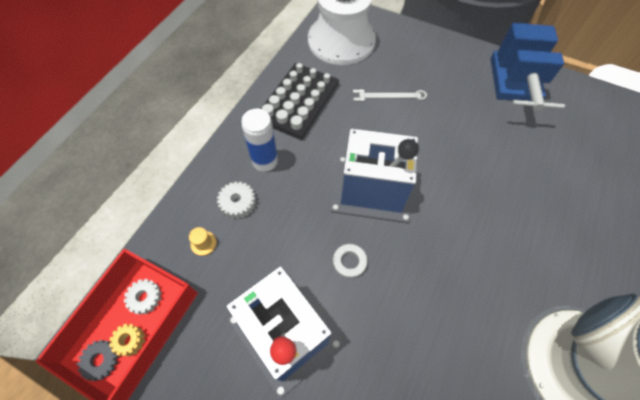

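View pics/top0.png

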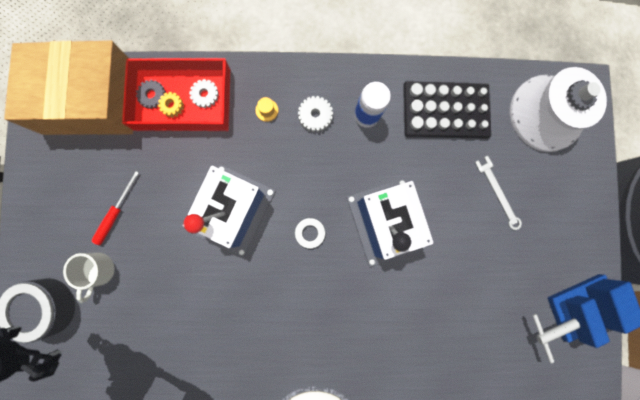

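Top view: the red selector's plate is around (226,207), with the green mark at (226,179) and the red knob at (194,224). The black selector is at (396,220). Next I'll measure the poses.

```bash
cat > h.py <<'E'
import cv2,numpy as np
from plant import robot
from scipy.spatial.transform import Rotation as Ro
def rays(cal,px,pose=None):
    n=cv2.undistortPoints(np.float64(px).reshape(-1,1,2),cal["K"],cal["distortion"]).reshape(-1,2)
    d=np.c_[n,np.ones(len(n))]
    if pose is not None:
        T=cal["tool_from_camera"];p,R=pose
        return p+R@T[:3,3],(R@T[:3,:3]@d.T).T
    return -cal["R"].T@cal["t"],d@cal["R"]
def plane(o,d,z): return o+d*((z-o[2])/d[:,2])[:,None]
def tri(A):  # list of (o,d)
    M=np.zeros((3,3));b=np.zeros(3)
    for o,d in A:
        d=d/np.linalg.norm(d);P=np.eye(3)-np.outer(d,d);M+=P;b+=P@o
    x=np.linalg.solve(M,b)
    return x,[np.linalg.norm(np.cross(x-o,d/np.linalg.norm(d))) for o,d in A]
def pose(s): 
    w,x,y,z=s["eef_rot"];return s["position"],Ro.from_quat([x,y,z,w]).as_matrix()
def red(img,box=None):
    h=cv2.cvtColor(img,cv2.COLOR_BGR2HSV);m=cv2.inRange(h,(0,150,70),(8,255,255))|cv2.inRange(h,(172,150,70),(180,255,255))
    if box: k=np.zeros_like(m);k[box[1]:box[3],box[0]:box[2]]=255;m&=k
    c=max(cv2.findContours(m,0,2)[0],key=cv2.contourArea)
    return cv2.minEnclosingCircle(c),cv2.contourArea(c)
E
python3 - <<'E'
from h import *
C={"scene":(cv2.imread("pics/scene0.png"),(265,330,300,368),(220,260,340,385)),"top":(cv2.imread("pics/top0.png"),(180,210,210,238),(175,160,275,255))}
K=[]
for n,(im,b,w) in C.items():
    cal=robot.calibration(n)
    c,a=red(im,b);print(n,c,a);o,d=rays(cal,[c[0]]);K.append((o,d[0]))
    h=cv2.cvtColor(im,cv2.COLOR_BGR2HSV)
    m=cv2.inRange(h,(0,0,190),(180,45,255));k=np.zeros_like(m);k[w[1]:w[3],w[0]:w[2]]=255;m&=k
    cn=max(cv2.findContours(m,0,2)[0],key=cv2.contourArea);hull=cv2.convexHull(cn)
    o,d=rays(cal,hull);P=plane(o,d,.147)
    (cx,cy),(ww,hh),ang=cv2.minAreaRect((P[:,:2]*1000).astype(np.float32));print("rect",cx,cy,ww,hh,ang)
    g=cv2.inRange(h,(45,90,80),(85,255,255))&k;y,x=np.nonzero(g);o,d=rays(cal,[(x.mean(),y.mean())]);print("green",plane(o,d,.147)*1000)
    g=cv2.inRange(h,(20,90,100),(35,255,255))&k;y,x=np.nonzero(g)
    if len(x):o,d=rays(cal,[(x.mean(),y.mean())]);print("yellow",len(x),plane(o,d,.147)*1000)
print("knob",tri(K))
E
```

```text
scene ((282.0662536621094, 349.8493957519531), 13.312053680419922) 462.0
rect 541.835205078125 208.76663208007812 118.75408935546875 142.29434204101562 65.33744049072266
green [[600.36470172 195.82811967 147.        ]]
yellow 4 [[486.20504393 239.49991086 147.        ]]
top ((193.0, 223.0), 9.486932754516602) 249.0
rect 543.1076049804688 204.49588012695312 113.69434356689453 149.15113830566406 65.35614776611328
green [[599.35257609 194.70176321 147.        ]]
yellow 21 [[490.35962141 238.48385487 147.        ]]
knob (array([0.50268714, 0.24693568, 0.20544686]), [np.float64(0.0005903986083750562), np.float64(0.0005903986083750905)])
```

```bash
cat >> h.py <<'E'
O=np.array([.5425,.2066,0]);YAW=np.radians(-24.7)
SX=np.array([np.cos(YAW),np.sin(YAW),0]);SY=np.array([-np.sin(YAW),np.cos(YAW),0])
def sel(x,y):  # knob centre in world for selector-frame mm
    return O+SX*x/1e3+SY*y/1e3+[0,0,.01+np.sqrt(.04-(x*x+y*y)/1e6)]
def tosel(p): q=p-O;return np.array([q@SX,q@SY,q[2]])*1e3
E
python3 - <<'E'
from h import *
s=robot.state();p,R=pose(s);print(R.round(3))
print(tosel(np.array([.5027,.2469,.205])))
for zax in (SX,-SX,SY,-SY):
    y=np.array([0,0,-1.]);Rt=np.c_[np.cross(y,zax),y,zax];print(Ro.from_matrix(R.T@Rt).as_rotvec().round(3))
print("delta to above", (R.T@(np.array([.5027,.2469,.28])-p)).round(4), (R.T@(np.array([.269,.536,.28])-p)).round(4))
E
```

```text
[[ 0.893 -0.001  0.449]
 [-0.449 -0.002  0.893]
 [-0.    -1.    -0.002]]
[-52.99866854  19.98177002 205.        ]
[2.000e-03 1.536e+00 1.000e-03]
[ 1.000e-03 -1.605e+00 -2.000e-03]
[ 0.002 -0.035 -0.   ]
[0.000e+00 3.107e+00 3.000e-03]
delta to above [ 0.3383 -0.0495 -0.1535] [-0.0004 -0.0498 -0.0001]
```

Request:
send_rows --rows '[{"delta_pos":[0.01,-0.03,-0.005],"delta_rot":[0,-0.01,0],"claw":-1},{"delta_pos":[0.045,-0.0495,-0.02],"delta_rot":[0,-0.02,0],"claw":-1},{"delta_pos":[0.08,-0.0495,-0.037],"delta_rot":[0,-0.035,0],"claw":-1},{"delta_pos":[0.115,-0.0495,-0.053],"delta_rot":[0,-0.035,0],"claw":-1},{"delta_pos":[0.152,-0.0495,-0.07],"delta_rot":[0,-0.035,0],"claw":-1},{"delta_pos":[0.188,-0.0495,-0.086],"delta_rot":[0,-0.035,0],"claw":-1},{"delta_pos":[0.224,-0.0495,-0.102],"delta_rot":[0,-0.035,0],"claw":-1},{"delta_pos":[0.26,-0.0495,-0.118],"delta_rot":[0,-0.035,0],"claw":-1},{"delta_pos":[0.28,-0.0495,-0.1275],"delta_rot":[0,-0.035,0],"claw":-1},{"delta_pos":[0.28,-0.0495,-0.1275],"delta_rot":[0,-0.035,0],"claw":-1}]'

```text
clock: 0.93
position: [0.4647, 0.2925, 0.2791]
eef_rot: [-0.689, 0.692, -0.153, 0.153]
ft_force: [-0.3, -0.3, 0.4]
gripper_width: 0.0857
```

Run:
```python
from h import *
s=robot.state();p,R=pose(s);print(s["clock"],p,R.round(3))
im=robot.capture("wrist");cv2.imwrite("pics/w1.png",im)
c,a=red(im);print(c,a)
cal=robot.calibration("wrist");o,d=rays(cal,[c[0]],(p,R));P=plane(o,d,.202)[0];print(P,tosel(P))
print("tool",(R.T@(P-p)).round(4))
```

```text
0.9333 [0.46472388 0.29250442 0.27906563] [[ 0.906 -0.001  0.423]
 [-0.423 -0.004  0.906]
 [ 0.    -1.    -0.004]]
((393.1092224121094, 340.4129638671875), 40.13422775268555) 2399.5
[0.59261753 0.29949856 0.202     ] [  6.71294144 105.34156664 202.        ]
tool [0.1129 0.0769 0.0607]
```

View pics/w1.png

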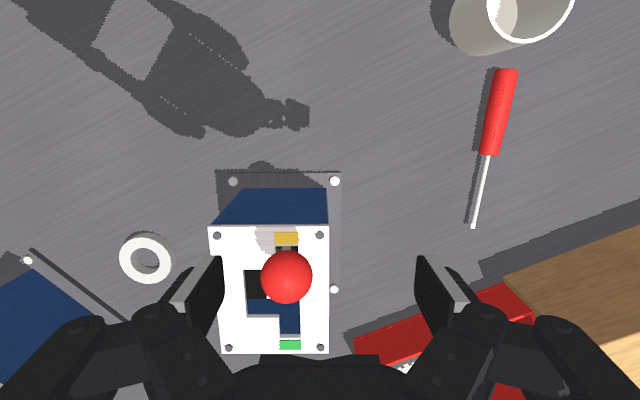

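The wrist view shows the red knob at (286,277) between the jaws (the red mask had caught the tray instead). Plate corners are (208,226), (329,226), (329,353) and (220,353), and yellow is at (286,238). I'll refine the pose from these.

Run:
```python
from h import *
s=robot.state();p,R=pose(s)
im=cv2.imread("pics/w1.png")
c,a=red(im,(240,230,332,320));print(c,a)
cal=robot.calibration("wrist");o,d=rays(cal,[c[0]],(p,R))
for z in (.2,.205): P=plane(o,d,z)[0];print(P,tosel(P),"tool",(R.T@(P-p)).round(4))
t=robot.calibration("top");o2,d2=rays(t,[(193,223)]);o3,d3=rays(robot.calibration("scene"),[(282.07,349.85)])
print("tri",tri([(o,d[0]),(o2,d2[0]),(o3,d3[0])]))
o,d=rays(cal,[(208,226),(329,226),(329,353),(220,353),(286,238),(289.5,345)],(p,R));Q=plane(o,d,.147)
for q in Q: print(tosel(q).round(1))
print(Q[:4].mean(0))
```

```text
((286.0785217285156, 276.3429870605469), 27.215953826904297) 2100.0
[0.50307033 0.24785779 0.2       ] [-53.06245025  21.00667815 200.        ] tool [ 0.0556  0.0793 -0.0253]
[0.50068299 0.24961102 0.205     ] [-55.96398414  21.60190721 205.        ] tool [ 0.0527  0.0743 -0.0247]
tri (array([0.50297163, 0.24762002, 0.20068472]), [np.float64(0.00047311617023415223), np.float64(0.0007881669624676796), np.float64(0.0011337016900835116)])
[-74.  -54.8 147. ]
[-73.8  55.4 147. ]
[ 66.9  56.3 147. ]
[ 66.7 -56.5 147. ]
[-62.   15.9 147. ]
[ 56.9  15.7 147. ]
[0.53930978 0.2081727  0.147     ]
```

Request:
send_rows --rows '[{"delta_pos":[0.028,0.0,-0.012],"delta_rot":[0,0,0],"claw":-1},{"delta_pos":[0.0555,0.0,-0.025],"delta_rot":[0,0,0],"claw":-1},{"delta_pos":[0.0555,0.02,-0.025],"delta_rot":[0,0,0],"claw":-1},{"delta_pos":[0.0555,0.045,-0.025],"delta_rot":[0,0,0],"claw":-1},{"delta_pos":[0.0555,0.075,-0.025],"delta_rot":[0,0,0],"claw":-1},{"delta_pos":[0.0555,0.1,-0.025],"delta_rot":[0,0,0],"claw":-1},{"delta_pos":[0.0555,0.1,-0.025],"delta_rot":[0,0,0],"claw":-1},{"delta_pos":[0.0555,0.1,-0.025],"delta_rot":[0,0,0],"claw":-1}]' --force 25

```text
clock: 1.65
position: [0.5017, 0.2487, 0.1777]
eef_rot: [-0.689, 0.692, -0.154, 0.15]
ft_force: [0.2, -0.9, 1.2]
gripper_width: 0.0854
```

Run:
```python
from h import *
s=robot.state();p,R=pose(s);print(s["clock"],p,s["ft_force"])
print("need",(R.T@(np.array([.503,.2477,.2007])-p)).round(4))
im=robot.capture("wrist");cv2.imwrite("pics/w2.png",im)
```

```text
1.65 [0.50165954 0.24870996 0.17774177] [ 0.19243681 -0.88232962  1.1750106 ]
need [ 0.0016 -0.023  -0.0005]
```

View pics/w2.png

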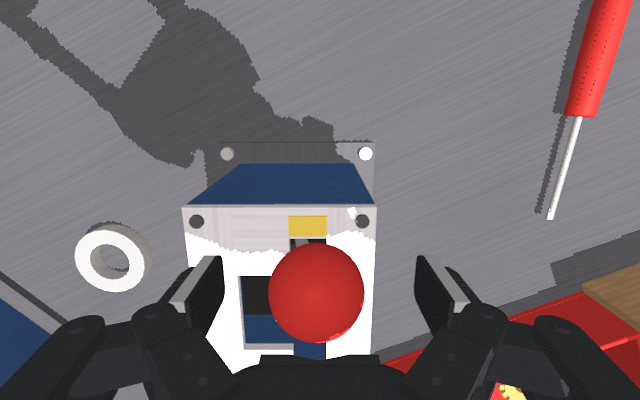

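The knob at (316,292) sits centred between the pads, so I'll close on it.

Request:
send_rows --rows '[{"delta_pos":[0.0015,0,-0.0005],"delta_rot":[0,0,0],"claw":0.3},{"delta_pos":[0.0015,0,-0.0005],"delta_rot":[0,0,0],"claw":1},{"delta_pos":[0.0015,0,-0.0005],"delta_rot":[0,0,0],"claw":1},{"delta_pos":[0.0015,0,-0.0005],"delta_rot":[0,0,0],"claw":1},{"delta_pos":[0.0015,0,-0.0005],"delta_rot":[0,0,0],"claw":1},{"delta_pos":[0.0015,0,-0.0005],"delta_rot":[0,0,0],"claw":1},{"delta_pos":[0.0015,0,-0.0005],"delta_rot":[0,0,0],"claw":1},{"delta_pos":[0.0015,0,-0.0005],"delta_rot":[0,0,0],"claw":1}]' --force 25

```text
clock: 2.37
position: [0.5041, 0.2481, 0.1816]
eef_rot: [-0.69, 0.691, -0.152, 0.152]
ft_force: [-1.2, 0.6, 6.6]
gripper_width: 0.0382
```

Request:
send_rows --rows '[{"delta_pos":[0.004,0.001,0],"delta_rot":[0,0,0],"claw":1},{"delta_pos":[0.009,0.0005,0],"delta_rot":[0,0,0],"claw":1},{"delta_pos":[0.014,0,0],"delta_rot":[0,0,0],"claw":1},{"delta_pos":[0.019,-0.001,0],"delta_rot":[0,0,0],"claw":1},{"delta_pos":[0.024,-0.002,0],"delta_rot":[0,0,0],"claw":1},{"delta_pos":[0.0285,-0.003,0],"delta_rot":[0,0,0],"claw":1},{"delta_pos":[0.0285,-0.003,0],"delta_rot":[0,0,0],"claw":1}]'

```text
clock: 2.95
position: [0.5307, 0.2364, 0.1864]
eef_rot: [0.691, -0.69, 0.151, -0.153]
ft_force: [-2.3, 2.1, 5.7]
gripper_width: 0.0384
```

```bash
cat > chk.py <<'E'
from h import *
import sys
O[:2]=[.5405,.2075]
s=robot.state();p,R=pose(s);print(s["clock"],p.round(4),"tcp sel",tosel(p).round(1),"F",s["ft_force"].round(1),s["gripper_width"])
a=robot.capture("scene");b=robot.capture("top");w=robot.capture("wrist")
v=np.hstack([cv2.resize(a[250:400,200:360],(640,600)),np.zeros((600,4,3),np.uint8)]);cv2.imwrite(f"pics/s{sys.argv[1]}.png",v);cv2.imwrite(f"pics/ww{sys.argv[1]}.png",w)
try:
    c,ar=red(a,(200,250,345,400));print("scene",c,ar);o,d=rays(robot.calibration("scene"),[c[0]]);print(tosel(plane(o,d,.205)[0]))
    c,ar=red(w,(225,150,415,400));print("wrist",c,ar)
    o,d=rays(robot.calibration("wrist"),[c[0]],(p,R));print(tosel(plane(o,d,.205)[0]))
except Exception as e: print(e)
E
python3 chk.py 3
```

```text
2.95 [0.5307 0.2364 0.1864] tcp sel [-21.   22.2 186.4] F [-2.3  2.1  5.7] 0.03837660362243032
max() iterable argument is empty
```

View pics/ww3.png

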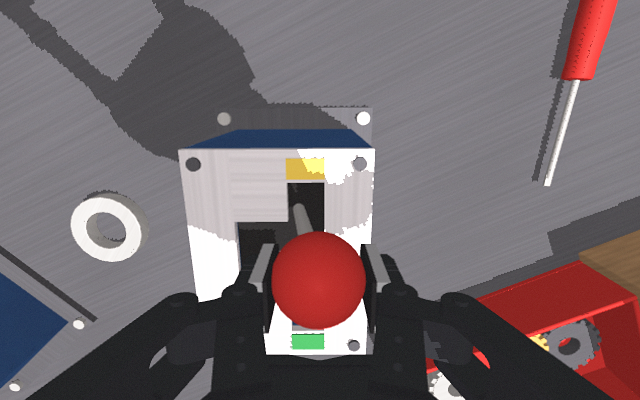

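Gripped: the knob is at (318,280), with the lever visible at (300,215) near the corner of the slot. Next is the cross leg.

Request:
send_rows --rows '[{"delta_pos":[-0.001,0,-0.005],"delta_rot":[0,0,0],"claw":1},{"delta_pos":[-0.001,-0.0005,-0.01],"delta_rot":[0,0,0],"claw":1},{"delta_pos":[-0.001,-0.001,-0.015],"delta_rot":[0,0,0],"claw":1},{"delta_pos":[-0.001,-0.0015,-0.02],"delta_rot":[0,0,0],"claw":1},{"delta_pos":[-0.001,-0.0015,-0.025],"delta_rot":[0,0,0],"claw":1},{"delta_pos":[-0.001,-0.001,-0.03],"delta_rot":[0,0,0],"claw":1},{"delta_pos":[-0.001,-0.0005,-0.035],"delta_rot":[0,0,0],"claw":1},{"delta_pos":[-0.001,0,-0.04],"delta_rot":[0,0,0],"claw":1},{"delta_pos":[-0.001,0,-0.045],"delta_rot":[0,0,0],"claw":1},{"delta_pos":[-0.001,0,-0.045],"delta_rot":[0,0,0],"claw":1}]'

```text
clock: 3.93
position: [0.5101, 0.1951, 0.1858]
eef_rot: [0.691, -0.69, 0.152, -0.153]
ft_force: [0.6, 2.3, 1.3]
gripper_width: 0.0388
```

```bash
python3 chk.py 4
```

```text
3.9333 [0.5101 0.1951 0.1858] tcp sel [-22.5 -23.9 185.8] F [0.6 2.3 1.3] 0.038796088742000384
max() iterable argument is empty
```

View pics/ww4.png

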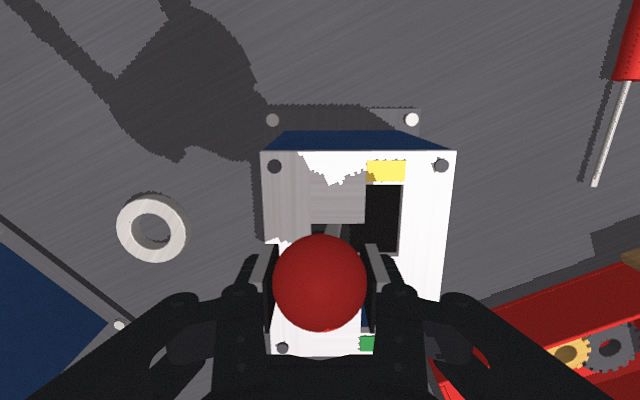

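The knob is at (319,283) with the lever in the lower leg, and forces are small. Now the middle leg along +x.

Request:
send_rows --rows '[{"delta_pos":[0.005,0,0.001],"delta_rot":[0,0,0],"claw":1},{"delta_pos":[0.01,-0.0005,0.001],"delta_rot":[0,0,0],"claw":1},{"delta_pos":[0.015,-0.001,0.001],"delta_rot":[0,0,0],"claw":1},{"delta_pos":[0.02,-0.0015,0.001],"delta_rot":[0,0,0],"claw":1},{"delta_pos":[0.025,-0.0015,0.001],"delta_rot":[0,0,0],"claw":1},{"delta_pos":[0.03,-0.001,0.001],"delta_rot":[0,0,0],"claw":1},{"delta_pos":[0.035,-0.0005,0.001],"delta_rot":[0,0,0],"claw":1},{"delta_pos":[0.04,0,0.001],"delta_rot":[0,0,0],"claw":1},{"delta_pos":[0.045,0,0.001],"delta_rot":[0,0,0],"claw":1},{"delta_pos":[0.045,0,0.001],"delta_rot":[0,0,0],"claw":1}]'

```text
clock: 4.92
position: [0.5523, 0.1769, 0.1856]
eef_rot: [-0.69, 0.691, -0.152, 0.153]
ft_force: [-1.2, -1.0, 4.6]
gripper_width: 0.0385
```

```bash
python3 chk.py 5
```

```text
4.9167 [0.5523 0.1769 0.1856] tcp sel [ 23.6 -22.9 185.6] F [-1.2 -1.   4.6] 0.038481517764081985
scene ((279.5, 296.5), 10.511998176574707) 98.5
[ 14.5269643  -21.30250627 205.        ]
wrist ((318.0, 281.0561218261719), 49.31037521362305) 7207.5
[ 24.04396455 -23.13124534 205.        ]
```

View pics/ww5.png

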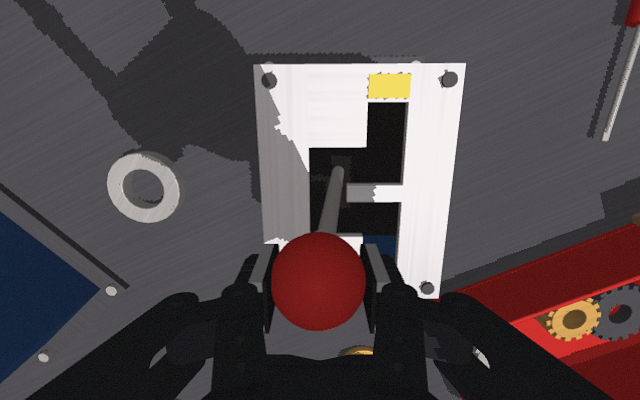

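The knob is at (318,281) and the lever is at the far corner of the middle leg, past the tongue at (375,193). Now the +y leg.

Request:
send_rows --rows '[{"delta_pos":[0,0,0.005],"delta_rot":[0,0,0],"claw":1},{"delta_pos":[0,-0.0005,0.01],"delta_rot":[0,0,0],"claw":1},{"delta_pos":[0,-0.001,0.015],"delta_rot":[0,0,0],"claw":1},{"delta_pos":[0,-0.0015,0.02],"delta_rot":[0,0,0],"claw":1},{"delta_pos":[0,-0.0015,0.025],"delta_rot":[0,0,0],"claw":1},{"delta_pos":[0,-0.001,0.03],"delta_rot":[0,0,0],"claw":1},{"delta_pos":[0,-0.0005,0.035],"delta_rot":[0,0,0],"claw":1},{"delta_pos":[0,0,0.04],"delta_rot":[0,0,0],"claw":1},{"delta_pos":[0,0,0.045],"delta_rot":[0,0,0],"claw":1},{"delta_pos":[0,0,0.045],"delta_rot":[0,0,0],"claw":1}]'

```text
clock: 5.9
position: [0.5706, 0.219, 0.1848]
eef_rot: [-0.69, 0.691, -0.152, 0.152]
ft_force: [-0.8, -3.1, 0.9]
gripper_width: 0.0386
```

```bash
python3 chk.py 6
```

```text
5.9 [0.5706 0.219  0.1848] tcp sel [ 22.6  23.  184.8] F [-0.8 -3.1  0.9] 0.038561334365378924
max() iterable argument is empty
```

Request:
send_rows --rows '[{"delta_pos":[0.005,0.0005,0],"delta_rot":[0,0,0],"claw":1},{"delta_pos":[0.01,0.001,0],"delta_rot":[0,0,0],"claw":1},{"delta_pos":[0.015,0.002,0],"delta_rot":[0,0,0],"claw":1},{"delta_pos":[0.02,0.003,0],"delta_rot":[0,0,0],"claw":1},{"delta_pos":[0.025,0.004,0],"delta_rot":[0,0,0],"claw":1},{"delta_pos":[0.03,0.005,0],"delta_rot":[0,0,0],"claw":1},{"delta_pos":[0.035,0.006,0],"delta_rot":[0,0,0],"claw":1},{"delta_pos":[0.039,0.007,0],"delta_rot":[0,0,0],"claw":1},{"delta_pos":[0.039,0.007,0],"delta_rot":[0,0,0],"claw":1},{"delta_pos":[0.039,0.007,0],"delta_rot":[0,0,0],"claw":1}]'

```text
clock: 6.88
position: [0.606, 0.202, 0.1773]
eef_rot: [-0.69, 0.691, -0.153, 0.152]
ft_force: [0.4, 0.2, -3.4]
gripper_width: 0.0385
```

```bash
python3 chk.py 7
```

```text
6.8833 [0.606  0.202  0.1773] tcp sel [ 61.8  22.3 177.3] F [ 0.4  0.2 -3.4] 0.03850395005571809
scene ((241.0, 298.5), 10.30786418914795) 141.0
[ 48.35570192  27.15704781 205.        ]
wrist ((319.7979431152344, 281.0206298828125), 49.254947662353516) 7253.5
[ 57.3173155   22.86408167 205.        ]
```

View pics/ww7.png

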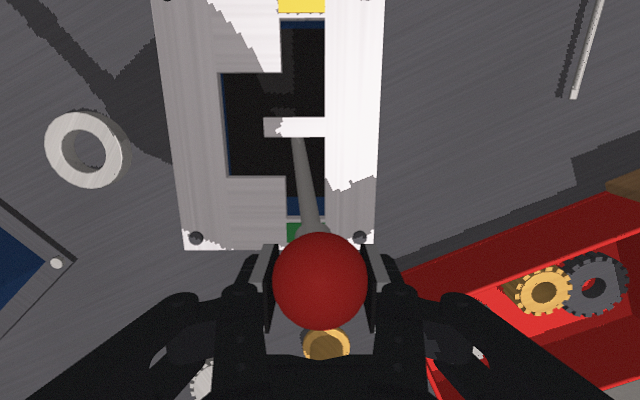

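The lever now lies in the drive slot, with the knob at (320,281) about 60 mm along x. I'll open and retreat upward.

Request:
send_rows --rows '[{"delta_pos":[0,0,0],"delta_rot":[0,0,0],"claw":0.0},{"delta_pos":[0,0,0],"delta_rot":[0,0,0],"claw":-1},{"delta_pos":[0,0,0],"delta_rot":[0,0,0],"claw":-1},{"delta_pos":[0,0,0],"delta_rot":[0,0,0],"claw":-1},{"delta_pos":[0,0,0],"delta_rot":[0,0,0],"claw":-1},{"delta_pos":[0,0,0],"delta_rot":[0,0,0],"claw":-1},{"delta_pos":[0,0,0],"delta_rot":[0,0,0],"claw":-1}]'

```text
clock: 7.62
position: [0.6057, 0.2021, 0.1776]
eef_rot: [-0.69, 0.691, -0.152, 0.152]
ft_force: [0.7, 0.3, 0.2]
gripper_width: 0.0853
```

Request:
send_rows --rows '[{"delta_pos":[0,-0.02,0],"delta_rot":[0,0,0],"claw":-1},{"delta_pos":[0,-0.045,0],"delta_rot":[0,0,0],"claw":-1},{"delta_pos":[0,-0.075,0],"delta_rot":[0,0,0],"claw":-1},{"delta_pos":[0,-0.1,0],"delta_rot":[0,0,0],"claw":-1},{"delta_pos":[-0.04,-0.11,0],"delta_rot":[0,0,0],"claw":-1},{"delta_pos":[-0.07,-0.11,0],"delta_rot":[0,0,0],"claw":-1},{"delta_pos":[-0.1,-0.11,0],"delta_rot":[0,0,0],"claw":-1},{"delta_pos":[-0.1,-0.11,0],"delta_rot":[0,0,0],"claw":-1},{"delta_pos":[-0.1,-0.11,0],"delta_rot":[0,0,0],"claw":-1}]'

```text
clock: 8.37
position: [0.5142, 0.2449, 0.2885]
eef_rot: [0.691, -0.691, 0.151, -0.152]
ft_force: [0.5, -0.7, -0.6]
gripper_width: 0.0852
```

```bash
python3 chk.py 8
```

```text
8.3667 [0.5142 0.2449 0.2885] tcp sel [-39.5  23.  288.5] F [ 0.5 -0.7 -0.6] 0.08519997262787837
max() iterable argument is empty
```

View pics/ww8.png

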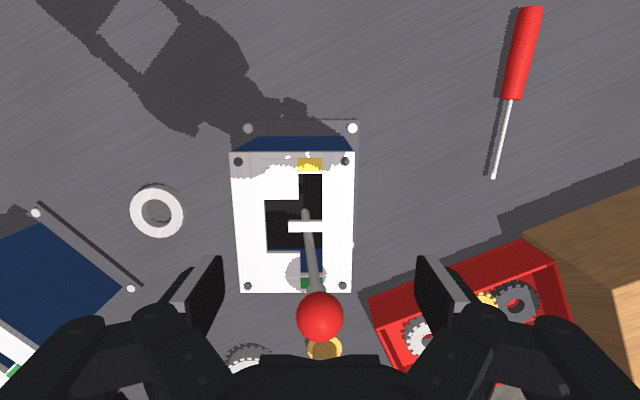

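Run:
```python
from h import *
O[:2]=[.5405,.2075]
s=robot.state();p,R=pose(s)
c,a=red(cv2.imread("pics/ww8.png"),(290,285,350,350));print(c,a)
o,d=rays(robot.calibration("wrist"),[c[0]],(p,R));print("knob sel",tosel(plane(o,d,.2)[0]).round(1))
t=robot.capture("top");t0=cv2.imread("pics/top0.png")
f=lambda im:cv2.minEnclosingCircle(max(cv2.findContours(cv2.inRange(im[228:256,388:416],(0,0,0),(50,50,50)),0,2)[0],key=cv2.contourArea))
print("black knob px before/after",f(t0),f(t))
print(robot.hand_in())
```

```text
((319.5, 316.760009765625), 25.363618850708008) 1801.0
knob sel [ 60.5  22.8 200. ]Traceback (most recent call last):
  File "<stdin>", line 8, in <module>
  File "<stdin>", line 7, in <lambda>
ValueError: max() iterable argument is empty
```

```bash
python3 -c "
from plant import robot
print(robot.hand_in())"
```

```text
the job is handed in; nothing more can be done
None
```

I gripped the red knob, took the lever out of park and through the zigzag gate to the drive slot, let go, backed the arm away and handed the job in.

- **Red knob:** After release, the wrist camera put it at x ≈ 60.5 mm, y ≈ 22.8 mm in the selector's frame. The limits are 43 and 8 mm, home is at 57 mm and the stop is at about 65 mm. My estimate of the selector's origin is good to about 3 mm.
- **Middle leg:** I checked the far end of it at about (24, -23) mm.
- **Forces and time:** The wrist force read at the end of each move stayed under about 8 N. The last move ended at 8.4 s. The gripper is open and about 110 mm above where it let go.
- **Checks that failed:** My last check on the black knob found no match in the top picture, so its position wasn't measured at the end. The arm never went near that selector on purpose. The scene camera's readings of the red knob while it was held were about 10 mm off the wrist camera's, because the gripper hid part of the knob, so I ignored them.

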